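# Stop the drill, sheathe its bur, reset the stop

## Robot

A 6-joint arm with a two-finger parallel gripper is mounted at the origin on the work surface. World frame = base frame: x ahead of the robot, y to its left, z up, the work surface at z = 0. Lengths are in m, angles in rad, forces in N, time in s.
With the tool pointing down it reaches from about 0.275 to 0.725 m from the base axis. Payload 15.9 kg.
Tool frame: the origin (TCP) lies between the finger pads; the fingertips stand 11 mm ahead of it and the grasp point (between the pads) lies 8 mm behind it; z points along the fingers, y is the direction in which the jaws open and shut (so a half turn about z gives the same grasp; the last joint's range is limited). The gripper opens to 85 mm and grips with 20 to 120 N. Pads are 22 mm wide; open, the fingers measure 114 mm over their backs; the gripper's body (76 mm by 85 mm) begins 54 mm behind the grasp point. The pads swing forward as they close: fully open they stand 13 mm farther back than shut.
Start: joints at [1.241, 0.213, -0.034, 1.323, 0, 1.571], TCP at [0.162, 0.473, 0.212] pointing down, gripper open.
Joint ranges: [-2.98, 2.98], [-0.74, 1.72], [-1.14, 1.35], [-2.1, 2.04], [-1.57, 1.44], [-3.14, 3.14]. Speed limits (rad/s): [1.89, 1.89, 2.39, 2.57, 3.14, 3.14].

## Interface

Orientations are given as a rotation vector (axis times angle).
In Python, from cell import bot gives the robot as it stands.
- The arm moves only by the tool jog_arm, never from a script. Its argument "commands" is one flat list of numbers, 7 for each row, row after row: the shift along the tool's x, y, z in units of 40 mm (1.0 is 40 mm), then the turn, a rotation vector about the tool's x, y, z in units of 6 degrees (1.0 is 6 degrees), then the finger opening in mm, from 0 to 85.4. In form: [x, y, z, wx, wy, wz, grip, x, y, z, wx, wy, wz, grip, ...]. A call has 1 to 20 rows; each row is the pose to reach, as a shift and turn from the pose measured when the call began, along the tool's axes at that moment; what a row does not reach only later rows make up. A row lasts 1/10 s, in which the tool goes at most 50 mm and 8.59 degrees, less where a joint would pass 70% of its speed; a pose out of reach is approached as far as the arm can. A call with a gripper value outside its range is refused whole. The fingers move at their own pace and stop on an object; "newtons" is the grip in N (left out, the last holds). Time passes only in rows, so rows that repeat a pose let the fingers close. It gives the time, the measured TCP pose, the force and the opening at its end, in the units of the state.
- bot.read_state(): the state, without advancing time (a new reading comes with each control period).
- bot.get_image(name): name is "scene" or "top"; returns (picture, depth): 480x640x3 uint8, red, green, blue; 480x640 float32, m along the optical axis (not along the pixel's ray), 0 where there is no reading.
- bot.camera_params(name): a dict with "mtx" (3x3 intrinsics, pixels), "eye" and "rotation" of the camera in the world. Camera axes: x right, y down, z forward; pixel columns grow to the right and rows downward; lengths in m; the calibration is good to about 2 mm. A picture is of the moment at which its call begins. camera_params takes no time and is no camera call.
- bot.hand_in(): hands the job in, once; it reports no verdict.
The state is a dict: "time_s": time; "q": joint angles; "dq": joint speeds; "joint_torque": joint torques, N m; "tcp_pos": TCP position; "tcp_rot": TCP orientation; "ft_force": force on the tool from outside, world axes, zero at the start; "wrist_torque": the same for the moment, N m; "width": opening from 0.0 (shut) to 1.0 (fully open).
Only numpy, scipy, OpenCV 4.12 (cv2) and the standard library are available. Lean on these libraries where they do the work, as an engineer would, in place of code of your own. Each camera call takes 0.05 s, during which the arm holds its last target. There are 200 camera calls.

## Task

Make the bone drill safe: press the mushroom stop on the drill console until it stays down and take the hand off it, then slide the tall aluminium guard tube over the bur and fully home onto the nose of the upright handpiece, guiding it down in the grip rather than dropping it, and let go. Only then reset the stop by turning its mushroom head clockwise (seen from above) until it is free and springs all the way back up. Leave the jar, the low ring and the bowl that stand close by where they are.

Things in the scene. Friction and masses are not known exactly. Their poses are not given: they have to be found in the camera images.
- console: white drill console, a fixed box 180 x 200 mm and 80 mm high (yaw varies, either side of the table), with the mushroom stop on its top. Origin: centre of its underside; z up. The axis of the stop passes through (-35, 0) mm in its frame. Nothing else stands on its top
- stop_top (a point): centre of the top of the stop's grey plastic mushroom head, an upright round knob 40 mm in diameter with fluted sides and 27 mm high, over a steel collar 52 mm wide whose top is 94 mm above the table. Head up: this point is 121 mm above the table, the head's underside 10 mm above the collar. Latched: about 7 mm lower. z is the axis, pointing up
- stop_grip (a point): point on the axis of the mushroom head, 16 mm below its top: half way up the head's straight sides (from 7 to 24 mm below the top), at the height to pinch it
- stop_press (a joint): downward travel of the mushroom head (m): 0 = up; it latches once pushed past about 0.0065 (end stop at 0.009) and then stays at about 0.007 when let go. Fully down takes about 5 N
- stop_turn (a joint): clockwise turn of the mushroom head seen from above (rad): 0 = rest, range 0 to 1.2; past about 0.75 the latch is free and the head springs up as soon as nothing holds it down. A light spring turns the head back to 0 when let go
- guard: guard: a plain aluminium tube standing upright on the table, outer diameter 30 mm, bore 20 mm, 60 mm high, open at both ends, 60 g. Origin: centre of its lower end; z along its axis, up
- stand: fixed bench stand, a dark steel foot 110 x 90 x 20 mm with a clamp block (up to 75 mm high) on the +x side and a black handpiece 36 mm thick held upright, nose up, on its axis. Origin: centre of the foot's underside
- nose_seat (a point): centre of the handpiece's shoulder, 100 mm above the table, on its axis: the guard's lower end rests here when home. Above it stands the steel nose (spigot), 18 mm in diameter and 30 mm high with its top 6 mm tapered to 12 mm, and on that a thin bur 22 mm high, 6 mm across at its ball. z is the axis, pointing up
- bowl: bystander, to be left in place: steel bowl, 90 mm across, 35 mm high. Origin: centre of its underside
- collar: bystander, to be left in place: low aluminium ring, 42 mm across, only 14 mm high (not the guard). Origin: centre of its underside
- jar: bystander, to be left in place: closed amber glass jar, 44 mm across, 45 mm high. Origin: centre of its underside
Not all that is in view belongs to the job. Leave any purple look-alike of the guard alone.

How it is judged:
On the way, in this order (a step that is already met when the one before it is completed fails the run):
1. the stop is latched down with nothing touching it (value of joint stop_press above 0.006 m and contact force between the fingers and console below 0.1 N), for 0.2 s.
2. with the stop still down, the guard is home on the nose and let go (z of guard in the frame of nose_seat between -0.004 and 0.003 m and horizontal distance between guard and nose_seat below 0.003 m and angle between guard's own z axis and vertical below 0.08 rad and contact force between the fingers and guard below 0.1 N and value of joint stop_press above 0.006 m), for 0.2 s.
3. the stop has been turned and has sprung back up (value of joint stop_press below 0.0015 m), for 0.2 s.
At the end, for the whole second after the job is handed in: The mushroom head is up again (within 1.5 mm), and the guard stands at rest and released on the handpiece's nose, its lower end within 3 mm of the shoulder in height and 3 mm off its axis at most, upright within 0.08 rad (z of guard in the frame of nose_seat between -0.004 and 0.003 m and horizontal distance between guard and nose_seat below 0.003 m and angle between guard's own z axis and vertical below 0.08 rad and contact force between the fingers and guard below 0.1 N and value of joint stop_press below 0.0015 m and linear speed of guard below 0.02 m/s); the robot touches nothing.
It fails at once if the guard is let go over the nose more than 15 mm above its home, so that it drops (horizontal distance between guard and nose_seat below 0.015 m and z of guard in the frame of nose_seat above 0.015 m and contact force between the fingers and guard below 0.02 N).
It fails at once if the jar, the low ring or the bowl is shoved more than 40 mm or knocked over (distance of any of bowl, collar, jar from where it was at the start of the episode above 0.04 m or angle between any of bowl, collar, jar's own z axis and vertical above 0.6 rad).
It also fails if it takes over 58 s, if anything falls off the work surface, if the arm or the gripper's body presses on something with over 40 N, if the wrist force passes 120 N, or if a joint passes its speed limit or range.

## Working session

There is one attempt and no reset: what is moved stays moved. The work goes in short steps, Python scripts to look and compute and a tool call to move; the robot and the scene stay as the last step left them, time stands still between calls to the robot, and variables do not carry over. Pictures are saved under pics/ and viewed, about 8 in all and at most 12, crops included, and the job is handed in when it is done.

Besides the shell and the picture viewer there is one more tool, called after "Request:" as a command line: name --argument value ..., lists and objects as JSON in quotes. jog_arm: Moves the arm, as the interface text tells. Its arguments: {"type":"object","properties":{"commands":{"type":"array","items":{"type":"number"}},"newtons":{"type":"number"}},"required":["commands"]}

```bash
mkdir -p pics; ls; cat > h.py <<'E'
import numpy as np,cv2
from cell import bot
from scipy.spatial.transform import Rotation as R
def grab(n):
    im,d=bot.get_image(n); np.savez(f'/tmp/{n}.npz',im=im,d=d); return im,d
def load(n):
    z=np.load(f'/tmp/{n}.npz'); return z['im'],z['d']
def cam(n):
    p=bot.camera_params(n); return np.array(p['mtx']),np.array(p['eye']),np.array(p['rotation'])
def ray(n,u,v,z):
    K,e,r=cam(n); w=r@np.linalg.inv(K)@[u,v,1.]; return e+w*(z-e[2])/w[2]
def cloud(n,d):
    K,e,r=cam(n); v,u=np.mgrid[:480,:640]; return e+(np.stack([(u-K[0,2])/K[0,0],(v-K[1,2])/K[1,1],np.ones_like(d)],-1)*d[...,None])@r.T
def proj(n,p):
    K,e,r=cam(n); q=K@(r.T@(np.asarray(p)-e)); return q[:2]/q[2]
E
python3 - <<'E'
from h import *
for n in('scene','top'):
    im,d=grab(n); cv2.imwrite(f'pics/{n}0.png',im[...,::-1]); K,e,r=cam(n); print(n,K.tolist(),e,r.round(3).tolist())
print(bot.read_state())
E
```

```text
pics
scene [[473.5554752333656, 0.0, 322.3242074585678], [0.0, 473.5554752333656, 235.84754205299595], [0.0, 0.0, 1.0]] [ 0.87876559 -0.60890456  0.55677988] [-2.063, -0.573, 0.283]
top [[514.8233183771212, 0.0, 317.7556239291699], [0.0, 514.8233183771212, 237.54640417364217], [0.0, 0.0, 1.0]] [ 0.47453053 -0.00158596  0.90888285] [-2.135, 2.182, -0.047]
{'time_s': 0.1, 'q': array([ 1.24097689e+00,  2.13310250e-01, -3.49491512e-02,  1.32350506e+00,
        2.38477734e-05,  1.57081180e+00]), 'dq': array([ 0.0009987 , -0.00102952,  0.00231959,  0.00065127,  0.00058105,
       -0.00047827]), 'joint_torque': array([-5.00681035e-04, -6.87245965e+01,  4.87805057e+01,  1.22130633e-02,
       -3.93572850e-05,  2.21074359e-06]), 'tcp_pos': array([0.16182869, 0.4727613 , 0.21158274]), 'tcp_rot': array([-5.15728134e-01, -3.09878691e+00,  1.49387710e-03]), 'ft_force': array([0.33241424, 0.19021177, 1.02677992]), 'wrist_torque': array([-0.02452901, -0.04287751, -0.02178178]), 'width': 1.0017082711018812}
```

View pics/scene0.png

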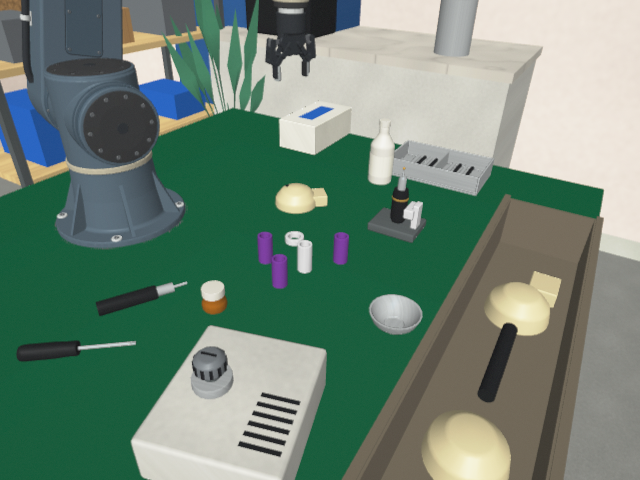

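View pics/top0.png

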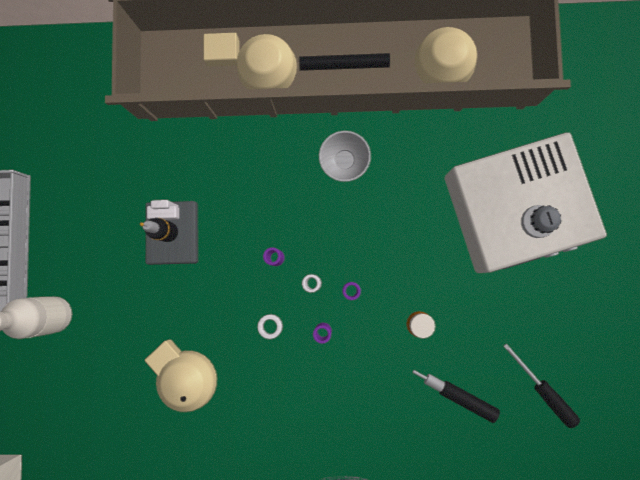

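The top view shows the stop head at about (548,218), the stand and handpiece at (160,228), the bowl at (345,156) and the jar at (422,325). Possible guards:
- Aluminium tube: scene (304,257), top (312,283). This is my choice: it is tall and not purple.
- Low ring: scene (294,239), top (270,326). Too low.
- Three purple tubes: scene (265,248), (280,271), (341,248). These are look-alikes.
- Pen-like handpieces lying down. Not the guard.

Next I'll measure these.

```bash
sed -i "s/np.array(p\['rotation'\])/R.from_rotvec(p['rotation']).as_matrix()/" h.py
python3 - <<'E'
from h import *
T,dT=load('top'); S,dS=load('scene'); cT=cloud('top',dT); cS=cloud('scene',dS)
def st(c,m,lab):
    p=c[m]; print(lab,len(p), p.mean(0).round(4),'mid',((p.max(0)+p.min(0))/2).round(4),'ext',np.ptp(p,0).round(4)) if len(p) else print(lab,0)
def near(c,xy,r): return np.hypot(c[...,0]-xy[0],c[...,1]-xy[1])<r
# head
for n,c,im in(('top',cT,T),('scene',cS,S)):
    for nm,uv,z,r,zl in(('head',(548,218),.121,.03,(.115,.13)),('collar',(548,218),.121,.04,(.090,.097)),('guard',(312,283),.06,.025,(.055,.065)),('nose',(158,228),.11,.04,(.104,.122)),('hp',(158,228),.1,.04,(.085,.097)),('shoulder',(158,228),.1,.04,(.098,.102)),('bur',(158,228),.11,.05,(.131,.16)),
      ('ring',(270,326),.014,.03,(.008,.02)),('jar',(422,325),.045,.03,(.038,.05)),('bowl',(345,156),.035,.055,(.03,.04)),('foot',(172,232),.02,.09,(.017,.023)),('console',(525,205),.08,.15,(.077,.083)),
      ('pA',(274,256),.06,.025,(.055,.065)),('pB',(352,291),.06,.025,(.055,.065)),('pC',(323,333),.06,.025,(.055,.065))):
        xy=ray('top',*uv,z)
        st(c,near(c,xy,r)&(c[...,2]>zl[0])&(c[...,2]<zl[1]),n+' '+nm)
# contour centres in the top view
g=((T.min(2)>130)).astype(np.uint8)
for cn in cv2.findContours(g,0,2)[0]:
    a=cv2.contourArea(cn)
    (u,v),r=cv2.minEnclosingCircle(cn)
    if 60<a<1500: print('white',round(u),round(v),round(r,1),a,ray('top',u,v,.06).round(4))
p=cT[(cT[...,2]>.077)&(cT[...,2]<.083)&near(cT,ray('top',525,205,.08),.16)][:,:2]
r=cv2.minAreaRect(p.astype(np.float32)); print('console rect',r)
p=cT[(cT[...,2]>.017)&(cT[...,2]<.023)&near(cT,ray('top',172,232,.02),.1)][:,:2]
print('foot rect',cv2.minAreaRect(p.astype(np.float32)))
a=np.vstack([cv2.resize(T[200:350,110:330],(660,450)),]);b=cv2.resize(S[150:300,240:440],(600,450))
cv2.imwrite('pics/c1.png',cv2.resize(np.hstack([a,b]),(800,286))[...,::-1])
E
```

```text
top head 427 [ 0.5615 -0.3127  0.1261] mid [ 0.5624 -0.3163  0.1227] ext [0.0412 0.0423 0.0146]
top collar 313 [ 0.559  -0.305   0.0937] mid [ 0.5622 -0.3135  0.0934] ext [0.0509 0.0456 0.0067]
top guard 147 [0.4722 0.0459 0.0596] mid [0.4727 0.0457 0.06  ] ext [0.028  0.0282 0.0089]
top nose 50 [0.5642 0.288  0.113 ] mid [0.5652 0.2928 0.1129] ext [0.0158 0.0155 0.0178]
top hp 97 [0.5633 0.283  0.0914] mid [0.5657 0.2902 0.091 ] ext [0.0326 0.0304 0.0119]
top shoulder 145 [0.5642 0.29   0.1001] mid [0.5655 0.2933 0.1   ] ext [0.0308 0.0294 0.0039]
top bur 26 [0.5658 0.2933 0.143 ] mid [0.5654 0.2924 0.1426] ext [0.0108 0.0076 0.0231]
top ring 294 [0.399  0.1212 0.0136] mid [0.3989 0.1207 0.0135] ext [0.041  0.0404 0.0107]
top jar 470 [ 0.3987 -0.1359  0.0449] mid [ 0.3985 -0.1364  0.0439] ext [0.0381 0.0396 0.0109]
top bowl 465 [ 0.693  -0.0154  0.034 ] mid [ 0.6898 -0.0149  0.0345] ext [0.0873 0.0866 0.0091]
top foot 1819 [0.5536 0.2853 0.0199] mid [0.566  0.2941 0.02  ] ext [0.1097 0.0904 0.006 ]
top console 12079 [ 0.5973 -0.3057  0.08  ] mid [ 0.5955 -0.3071  0.08  ] ext [0.2202
[... 1815 characters left out ...]
50.5 [0.3204 0.2413 0.06  ]
white 522 364 25.8 67.5 [ 0.3365 -0.2909  0.06  ]
white 162 358 17.0 471.0 [0.3547 0.2922 0.06  ]
white 270 326 12.4 426.0 [0.4031 0.1142 0.06  ]
white 422 326 12.3 427.0 [ 0.3998 -0.1347  0.06  ]
white 311 283 9.2 234.5 [0.4726 0.0446 0.06  ]
white 162 212 16.4 469.5 [0.5968 0.293  0.06  ]
white 274 56 24.0 1227.0 [0.8601 0.1017 0.06  ]
white 220 46 19.5 737.5 [0.8825 0.194  0.06  ]
white 458 50 23.8 1032.5 [ 0.8589 -0.2111  0.06  ]
console rect ((0.5956777334213257, -0.30683815479278564), (0.17852696776390076, 0.19909001886844635), 15.456222534179688)
foot rect ((0.5661130547523499, 0.2942030131816864), (0.0903540700674057, 0.1097056046128273), 89.7712631225586)
```

View pics/c1.png

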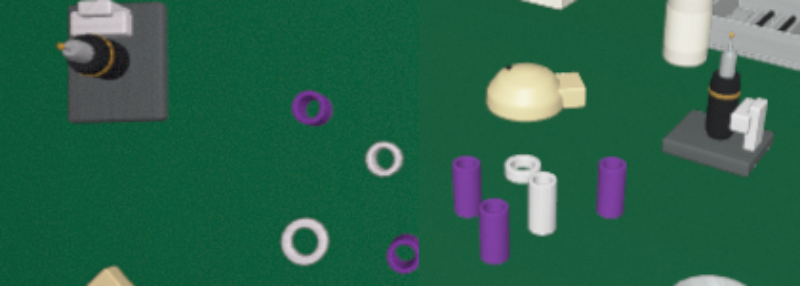

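The crop confirms the choice: the white tube, next to the low ring and the purple tubes. The depth puts the stop head higher than the stated 121 mm, and 94+10+27 also gives 131. I'll check that and prepare a move calculator.

```bash
cat >> h.py <<'E'
def go(p,yaw=None):
    """print shift/turn units from the present pose to TCP p; yaw = world direction of tool y in degrees (mod 180)"""
    s=bot.read_state(); r=R.from_rotvec(s['tcp_rot']); M=r.as_matrix()
    sh=M.T@(np.asarray(p)-s['tcp_pos'])/.04
    y0=np.degrees(np.arctan2(M[1,1],M[0,1]))
    w=np.zeros(3)
    if yaw is not None:
        dy=(yaw-y0+90)%180-90
        tgt=R.from_euler('z',y0+dy,degrees=True).as_matrix()@np.array([[0,1,0],[1,0,0],[0,0,-1.]])
        w=(r.inv()*R.from_matrix(tgt)).as_rotvec(degrees=True)/6
    print('shift',sh.round(3),'turn',w.round(2),'toolyaw',y0.round(2),'q6',s['q'][5].round(3),'t',s['time_s'],'w',s['width'].round(3),'F',s['ft_force'].round(2),'tcp',s['tcp_pos'].round(4))
E
python3 - <<'E'
from h import *
for n in('top','scene'):
    im,d=load(n);c=cloud(n,d);m=(np.hypot(c[...,0]-.563,c[...,1]+.3175)<.018)
    z=c[m][:,2]; print(n,np.histogram(z,bins=np.arange(.09,.15,.004)),)
    h=c[m&(c[...,2]>.127)]; print(len(h),((h.max(0)+h.min(0))/2).round(4),np.ptp(h,0).round(4),np.median(h,0))
go([.563,-.3175,.17],None)
E
```

```text
top (array([ 21,  12,   0,   0,   0,   0,   0,   0,  31, 228, 185,   2,   0,
         0]), array([0.09 , 0.094, 0.098, 0.102, 0.106, 0.11 , 0.114, 0.118, 0.122,
       0.126, 0.13 , 0.134, 0.138, 0.142, 0.146]))
386 [ 0.5624 -0.3176  0.1309] [0.0336 0.0339 0.0077] [ 0.56203015 -0.31592733  0.12996031]
scene (array([125,  50,   0,   0,   0,   0,   0,   0,  37, 343, 114,   0,   0,
         0]), array([0.09 , 0.094, 0.098, 0.102, 0.106, 0.11 , 0.114, 0.118, 0.122,
       0.126, 0.13 , 0.134, 0.138, 0.142, 0.146]))
413 [ 0.5637 -0.3191  0.1301] [0.0325 0.0321 0.0062] [ 0.56509894 -0.32032077  0.12935336]Traceback (most recent call last):
  File "<stdin>", line 6, in <module>
  File "h.py", line 26, in go
    print('shift',sh.round(3),'turn',w.round(2),'toolyaw',y0.round(2),'q6',s['q'][5].round(3),'t',s['time_s'],'w',s['width'].round(3),'F',s['ft_force'].round(2),'tcp',s['tcp_pos'].round(4))
                                                                                                                  ^^^^^^^^^^^^^^^^
AttributeError: 'float' object has no attribute 'round'
```

```bash
sed -i "s/s\['width'\].round(3)/round(s['width'],3)/" h.py
python3 -c "
from h import *
go([.563,-.318,.17])"
```

```text
shift [-15.892 -15.454   1.054] turn [0. 0. 0.] toolyaw 71.1 q6 1.571 t 0.1 w 1.002 F [0.33 0.19 1.03] tcp [0.1618 0.4728 0.2116]
```

Request:
jog_arm --commands '[-15.9,-15.45,0,0,0,0,0,-15.9,-15.45,0,0,0,0,0,-15.9,-15.45,0,0,0,0,0,-15.9,-15.45,0,0,0,0,0,-15.9,-15.45,0,0,0,0,0,-15.9,-15.45,0,0,0,0,0,-15.9,-15.45,0,0,0,0,0,-15.9,-15.45,0,0,0,0,0,-15.9,-15.45,0,0,0,0,0,-15.9,-15.45,0,0,0,0,0,-15.9,-15.45,0,0,0,0,0,-15.9,-15.45,0,0,0,0,0,-15.9,-15.45,0,0,0,0,0,-15.9,-15.45,0,0,0,0,0,-15.9,-15.45,0,0,0,0,0,-15.9,-15.45,0,0,0,0,0,-15.9,-15.45,0,0,0,0,0,-15.9,-15.45,0,0,0,0,0,-15.9,-15.45,0.5,0,0,0,0,-15.9,-15.45,1.0,0,0,0,0]' --newtons 40

```text
time_s: 2.1
tcp_pos: [0.564, -0.3195, 0.1707]
tcp_rot: [-0.518, -3.098, 0.001]
ft_force: [-0.7, 0.2, -1.5]
width: -0.003
```

```bash
python3 -c "
from h import *
go([.563,-.318,.148])"
```

```text
shift [0.035 0.027 0.568] turn [0. 0. 0.] toolyaw 71.02 q6 -0.184 t 2.1 w -0.003 F [-0.69  0.23 -1.52] tcp [ 0.564  -0.3195  0.1707]
```

Request:
jog_arm --commands '[0.03,0.03,0.5,0,0,0,0,0.03,0.03,0.65,0,0,0,0,0.03,0.03,0.75,0,0,0,0,0.03,0.03,0.82,0,0,0,0,0.03,0.03,0.88,0,0,0,0,0.03,0.03,0.92,0,0,0,0,0.03,0.03,0.95,0,0,0,0,0.03,0.03,0.95,0,0,0,0]'

```text
time_s: 2.9
tcp_pos: [0.5633, -0.318, 0.1328]
tcp_rot: [-0.518, -3.099, 0.002]
ft_force: [0.3, 0.3, -0.0]
width: 0.002
```

Request:
jog_arm --commands '[0,0,0.03,0,0,0,0,0,0,0.06,0,0,0,0,0,0,0.1,0,0,0,0,0,0,0.1,0,0,0,0]'

```text
time_s: 3.3
tcp_pos: [0.5632, -0.3179, 0.1285]
tcp_rot: [-0.518, -3.098, 0.001]
ft_force: [0.1, 1.3, -1.0]
width: -0.0
```

```bash
python3 - <<'E'
from h import *
s=bot.read_state();print(s['ft_force'],s['tcp_pos'])
im,d=grab('scene'); a=cv2.resize(im[320:440,130:290],(800,600),interpolation=2); cv2.imwrite('pics/p1.png',a[...,::-1])
E
```

```text
[ 0.07310197  1.31408503 -0.96376471] [ 0.56315918 -0.31789921  0.12851015]
```

View pics/p1.png

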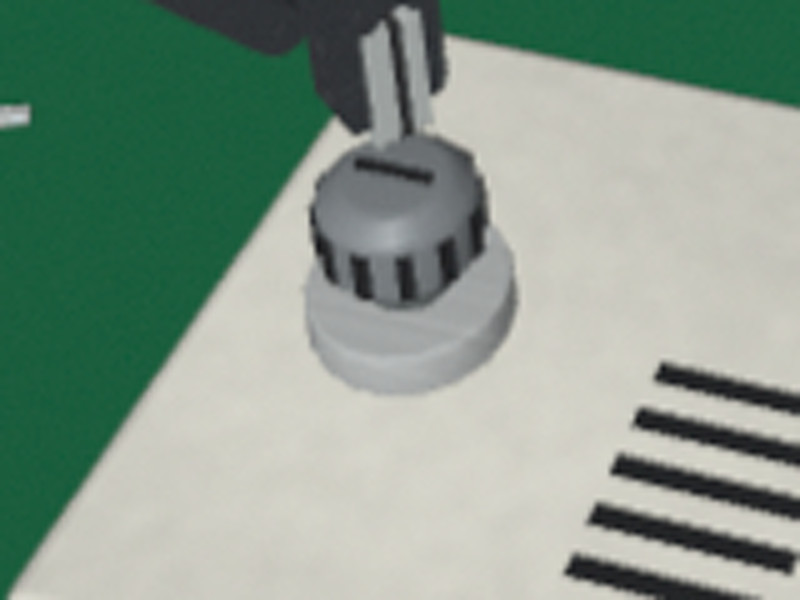

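```bash
python3 - <<'E'
from h import *
for z in(.1175,.121,.131,.14): print(z,proj('scene',[.5632,-.3179,z]),proj('top',[.5632,-.3179,z]))
im,d=load('scene');c=cloud('scene',d)
for p in((348,209),(346,207),(350,209),(352,209),(355,210),(358,210),(362,210),(345,211),(342,211)): print(p,c[p].round(4))
E
```

```text
0.1175 [209.93529736 360.66077165] [545.9299487  218.21880083]
0.121 [209.64884357 358.62526217] [546.8543793  217.93876344]
0.131 [208.82017699 352.73684767] [549.54174651 217.12468037]
0.14 [208.0611506  347.34328876] [552.02053857 216.37378089]
(348, 209) [ 0.5564 -0.3102  0.1287]
(346, 207) [ 0.5717 -0.327   0.1545]
(350, 209) [ 0.5597 -0.3138  0.1302]
(352, 209) [ 0.5621 -0.3164  0.1303]
(355, 210) [ 0.5665 -0.3196  0.1304]
(358, 210) [ 0.5688 -0.3224  0.1291]
(362, 210) [ 0.5733 -0.3274  0.1295]
(345, 211) [ 0.5725 -0.3215  0.1518]
(342, 211) [ 0.5736 -0.322   0.1576]
```

```bash
python3 - <<'E'
from h import *
s=bot.read_state();print(s['tcp_pos'],s['time_s'])
for n in('scene','top'):
    im,d=grab(n);c=cloud(n,d)
    m=(np.hypot(c[...,0]-.563,c[...,1]+.318)<.03)&(c[...,2]>.134)&(c[...,2]<.2)
    p=c[m]; o=np.argsort(p[:,2]); print(n,len(p),p[o[:12]].round(4).tolist())
    print(np.histogram(p[:,2],bins=np.arange(.134,.2,.006))[0])
    h=c[(np.hypot(c[...,0]-.563,c[...,1]+.318)<.022)&(c[...,2]>.110)&(c[...,2]<.134)]; print('head',len(h),np.percentile(h[:,2],[5,50,90,98]).round(4))
E
```

```text
[ 0.56319698 -0.31796771  0.12865288] 3.35
scene 916 [[0.562, -0.3243, 0.1471], [0.5656, -0.3262, 0.1489], [0.5672, -0.3262, 0.1498], [0.5683, -0.3274, 0.1498], [0.5743, -0.3168, 0.1503], [0.5735, -0.3176, 0.1507], [0.571, -0.3268, 0.1507], [0.5709, -0.3251, 0.1508], [0.5745, -0.3153, 0.1508], [0.5729, -0.322, 0.1508], [0.5702, -0.3276, 0.151], [0.5661, -0.3265, 0.151]]
[  0   0  15  69 101 108 101 100  74 126]
head 893 [0.1127 0.1263 0.1303 0.1314]
top 139 [[0.5569, -0.308, 0.1493], [0.5584, -0.308, 0.1495], [0.5554, -0.3076, 0.1502], [0.5567, -0.3086, 0.1514], [0.552, -0.312, 0.1529], [0.5549, -0.3073, 0.1543], [0.5534, -0.3072, 0.1545], [0.5503, -0.3154, 0.1549], [0.5578, -0.3072, 0.1549], [0.5502, -0.3167, 0.1552], [0.5533, -0.3081, 0.1558], [0.5517, -0.3121, 0.156]]
[ 0  0  4 14 17 20 17 14  9 16]
head 370 [0.114  0.1269 0.1311 0.1324]
```

The pictures show the fingertips about 20 mm above the TCP reading, and the head top at 131 mm. That agrees with the force showing no contact, so I'll keep going down carefully.

Request:
jog_arm --commands '[0,0,0.15,0,0,0,0,0,0,0.3,0,0,0,0,0,0,0.4,0,0,0,0,0,0,0.45,0,0,0,0,0,0,0.5,0,0,0,0,0,0,0.55,0,0,0,0,0,0,0.55,0,0,0,0]'

```text
time_s: 4.15
tcp_pos: [0.5633, -0.3181, 0.1071]
tcp_rot: [0.518, 3.098, -0.002]
ft_force: [-2.8, 1.3, 7.9]
width: -0.002
```

Request:
jog_arm --commands '[0,0,0.05,0,0,0,0,0,0,0.1,0,0,0,0,0,0,0.13,0,0,0,0,0,0,0.13,0,0,0,0]'

```text
time_s: 4.55
tcp_pos: [0.5635, -0.3182, 0.1024]
tcp_rot: [0.518, 3.098, -0.002]
ft_force: [-1.4, 1.4, 7.1]
width: 0.004
```

Request:
jog_arm --commands '[0,0,0.05,0,0,0,0,0,0,0.08,0,0,0,0,0,0,0.08,0,0,0,0]'

```text
time_s: 4.85
tcp_pos: [0.564, -0.3184, 0.1018]
tcp_rot: [0.517, 3.095, -0.004]
ft_force: [-10.8, 5.5, 32.5]
width: -0.002
```

Request:
jog_arm --commands '[0,0,-0.5,0,0,0,0,0,0,-1.2,0,0,0,0,0,0,-2.2,0,0,0,0,0,0,-2.2,0,0,0,85,0,0,-2.2,0,0,0,85]'

```text
time_s: 5.35
tcp_pos: [0.5642, -0.3185, 0.1902]
tcp_rot: [0.517, 3.094, -0.005]
ft_force: [-0.1, -0.7, -0.9]
width: 0.334
```

```bash
python3 - <<'E'
from h import *
for n in('scene','top'):
    im,d=grab(n);c=cloud(n,d)
    h=c[(np.hypot(c[...,0]-.563,c[...,1]+.318)<.022)&(c[...,2]>.110)&(c[...,2]<.134)]; print('head',len(h),np.percentile(h[:,2],[5,50,90,98]).round(4))
    f=c[(np.hypot(c[...,0]-.563,c[...,1]+.318)<.08)&(c[...,2]>.145)&(c[...,2]<.22)]; o=np.argsort(f[:,2]); print('finger',len(f),f[o[:200:20]].round(4).tolist())
print(bot.read_state()['q'])
for yaw in(0,45,90,135): go([.473,.0447,.15],yaw)
E
```

```text
head 774 [0.112  0.121  0.1236 0.1247]
finger 174 [[0.5568, -0.3376, 0.2085], [0.5776, -0.3087, 0.2114], [0.5631, -0.3036, 0.2132], [0.5641, -0.341, 0.2144], [0.5715, -0.3061, 0.2156], [0.58, -0.3023, 0.2167], [0.5792, -0.3063, 0.2176], [0.5786, -0.3038, 0.2185], [0.5632, -0.3407, 0.2194]]
head 587 [0.1142 0.1218 0.1247 0.1262]
finger 53 [[0.5533, -0.3328, 0.2091], [0.5513, -0.3313, 0.215], [0.5585, -0.2937, 0.2183]]
[-5.13407373e-01  5.33066108e-01  3.68750027e-01  1.40368316e+00
 -1.02196620e-03 -1.82065065e-01]
shift [5.087 7.841 0.94 ] turn [ 0.    0.03 11.84] toolyaw 71.02 q6 -0.182 t 5.45 w 0.504 F [-0.48  0.3   0.3 ] tcp [ 0.5633 -0.318   0.1886]
shift [5.087 7.841 0.94 ] turn [-0.01  0.03  4.34] toolyaw 71.02 q6 -0.182 t 5.45 w 0.504 F [-0.48  0.3   0.3 ] tcp [ 0.5633 -0.318   0.1886]
shift [5.087 7.841 0.94 ] turn [-0.02  0.02 -3.16] toolyaw 71.02 q6 -0.182 t 5.45 w 0.504 F [-0.48  0.3   0.3 ] tcp [ 0.5633 -0.318   0.1886]
shift [5.087 7.841 0.94 ] turn [-3.000e-02  1.000e-02 -1.066e+01] toolyaw 71.02 q6 -0.182 t 5.45 w 0.504 F [-0.48  0.3   0.3 ] tcp [ 0.5633 -0.318   0.1886]
```

The stop is latched: its top is now at about 124 mm. Next I'll go to the guard with the jaws along 135°, clear of the purple tubes.

Request:
jog_arm --commands '[5.1,7.84,0.5,0,0,-10.65,60,5.1,7.84,0.94,0,0,-10.65,60,5.1,7.84,0.94,0,0,-10.65,60,5.1,7.84,0.94,0,0,-10.65,60,5.1,7.84,0.94,0,0,-10.65,60,5.1,7.84,0.94,0,0,-10.65,60,5.1,7.84,0.94,0,0,-10.65,60,5.1,7.84,0.94,0,0,-10.65,60,5.1,7.84,0.94,0,0,-10.65,60,5.1,7.84,0.94,0,0,-10.65,60,5.1,7.84,0.94,0,0,-10.65,60,5.1,7.84,0.94,0,0,-10.65,60]'

```text
time_s: 6.65
tcp_pos: [0.4726, 0.0439, 0.1498]
tcp_rot: [-1.197, 2.904, -0.004]
ft_force: [-0.1, -0.4, -0.1]
width: 0.703
```

```bash
python3 - <<'E'
from h import *
go([.4733,.0447,.006],135)
im,d=grab('scene'); cv2.imwrite('pics/g1.png',cv2.resize(im[130:310,200:440],(800,600))[...,::-1])
c=cloud('scene',d); m=(np.hypot(c[...,0]-.473,c[...,1]-.045)<.06)&(c[...,2]>.14)&(c[...,2]<.19); print(len(c[m]),c[m].min(0),c[m].max(0))
E
```

```text
shift [-0.028  0.012  3.594] turn [-0.03 -0.01 -0.03] toolyaw 134.8 q6 -0.688 t 6.65 w 0.703 F [-0.11 -0.35 -0.08] tcp [0.4726 0.0439 0.1498]
148 [0.44221418 0.00695059 0.17361192] [0.50660816 0.06894559 0.18986653]
```

View pics/g1.png

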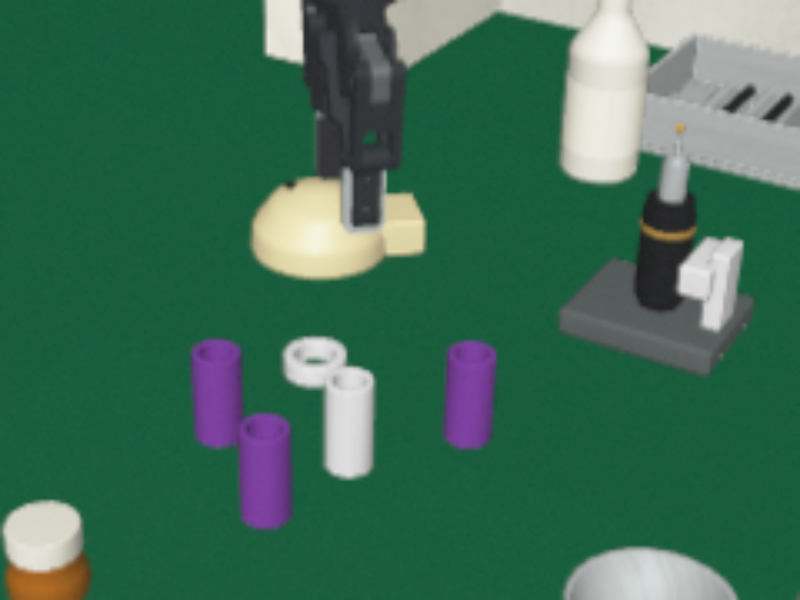

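Request:
jog_arm --commands '[-0.03,0.01,0.9,0,0,0,50,-0.03,0.01,1.8,0,0,0,50,-0.03,0.01,2.7,0,0,0,50,-0.03,0.01,3.3,0,0,0,50,-0.03,0.01,3.6,0,0,0,50,-0.03,0.01,3.6,0,0,0,25,-0.03,0.01,3.6,0,0,0,25,-0.03,0.01,3.6,0,0,0,25,-0.03,0.01,3.6,0,0,0,25,-0.03,0.01,3.6,0,0,0,25]' --newtons 20

```text
time_s: 7.7
tcp_pos: [0.474, 0.0448, 0.0065]
tcp_rot: [-1.197, 2.903, -0.005]
ft_force: [0.5, 0.7, -0.7]
width: 0.351
```

The opening is 30 mm, so the jaws are on the guard. Next I'll open, turn 90° and close again to centre it along the other axis.

Request:
jog_arm --commands '[0,0,0,0,0,0,50,0,0,0,0,0,0,50,0,0,0,0,0,0,50,0,0,0,0,0,1.4,50,0,0,0,0,0,2.8,50,0,0,0,0,0,4.2,50,0,0,0,0,0,5.6,50,0,0,0,0,0,7,50,0,0,0,0,0,8.4,50,0,0,0,0,0,9.8,50,0,0,0,0,0,11.2,50,0,0,0,0,0,12.6,50,0,0,0,0,0,14,50,0,0,0,0,0,15,50,0,0,0,0,0,15,25,0,0,0,0,0,15,25,0,0,0,0,0,15,25,0,0,0,0,0,15,25,0,0,0,0,0,15,25]' --newtons 20

```text
time_s: 9.6
tcp_pos: [0.474, 0.0448, 0.0066]
tcp_rot: [1.204, 2.898, -0.001]
ft_force: [0.1, -0.0, 3.8]
width: 0.354
```

```bash
python3 - <<'E'
from h import *
go([.566,.292,.18],45)
E
```

```text
shift [ 2.743  5.992 -4.342] turn [ 0.01  0.04 -0.02] toolyaw 44.86 q6 0.884 t 9.6 w 0.354 F [ 0.05 -0.05  3.76] tcp [0.474  0.0448 0.0066]
```

Request:
jog_arm --commands '[0,0,0,0,0,0,25,0,0,-0.5,0,0,0,25,0,0,-1.5,0,0,0,25,0,0,-2.5,0,0,0,25,0,0,-3.5,0,0,0,25,0,0,-4.45,0,0,0,25,0,0,-4.45,0,0,0,25,1,2,-4.45,0,0,0,25,1.5,3,-4.45,0,0,0,25,2,4.2,-4.45,0,0,0,25,2.4,5.2,-4.45,0,0,0,25,2.75,6.0,-4.45,0,0,0,25,2.75,6.0,-4.45,0,0,0,25,2.75,6.0,-4.45,0,0,0,25]' --newtons 40

```text
time_s: 11.0
tcp_pos: [0.566, 0.2946, 0.1824]
tcp_rot: [1.201, 2.901, -0.004]
ft_force: [-0.5, -0.0, -0.7]
width: 0.349
```

```bash
cat > m.py <<'E'
from h import *
go([.567,.2925,.165],45)
for n in('top','scene'):
    im,d=grab(n); c=cloud(n,d)
    print(n,proj(n,[.567,.2925,.152]),proj(n,[.567,.2925,.18]))
    for lab,lo,hi,r in(('guard',.182,.236,.017),('spig',.104,.122,.012),('bur',.134,.156,.008)):
        m=(np.hypot(c[...,0]-.567,c[...,1]-.2925)<r)&(c[...,2]>lo)&(c[...,2]<hi)
        p=c[m]; print(lab,len(p), *( (p.mean(0).round(4),((p.max(0)+p.min(0))/2).round(4),np.ptp(p,0).round(4)) if len(p) else ()))
im,_=load('scene'); cv2.imwrite('pics/n1.png',cv2.resize(im[110:260,330:490],(640,600),interpolation=2)[...,::-1])
E
python3 m.py
```

```text
shift [-0.054 -0.018  0.435] turn [-0.01  0.03  0.  ] toolyaw 45.03 q6 1.267 t 11.0 w 0.349 F [-0.51 -0.03 -0.67] tcp [0.566  0.2946 0.1824]
top [141.75850361 222.95945978] [134.37332683 220.7935235 ]
guard 182 [0.5709 0.285  0.2145] [0.5714 0.2898 0.209 ] [0.0221 0.0259 0.0537]
spig 49 [0.5641 0.2879 0.1134] [0.5653 0.2896 0.1129] [0.0164 0.0092 0.0175]
bur 8 [0.5659 0.2933 0.141 ] [0.5657 0.2943 0.1425] [0.0026 0.0064 0.0166]
scene [403.90989325 166.49103964] [405.46836057 154.16611366]
guard 378 [0.571  0.2854 0.2109] [0.5672 0.2922 0.209 ] [0.0323 0.0315 0.0539]
spig 62 [0.5689 0.2867 0.1132] [0.5673 0.2888 0.1133] [0.0173 0.0133 0.0173]
bur 15 [0.5673 0.2921 0.145 ] [0.5673 0.2918 0.1428] [0.0037 0.0057 0.0161]
```

View pics/n1.png

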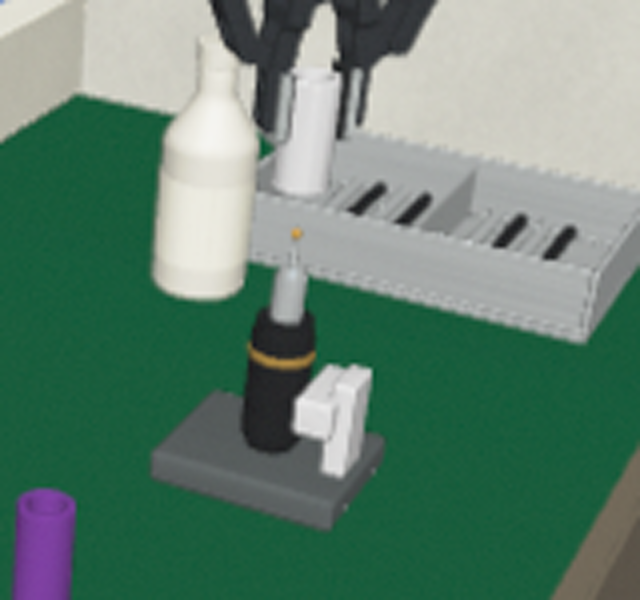

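```bash
python3 -c "
from h import *
go([.5673,.293,.165],45);go([.5673,.293,.1066],45)"
```

```text
shift [-0.014  0.042  0.46 ] turn [-0.01  0.03 -0.02] toolyaw 44.9 q6 1.266 t 11.1 w 0.344 F [0.41 0.07 0.17] tcp [0.5657 0.2923 0.1834]
shift [-0.009  0.043  1.92 ] turn [-0.01  0.03 -0.02] toolyaw 44.9 q6 1.266 t 11.1 w 0.344 F [0.41 0.07 0.17] tcp [0.5657 0.2923 0.1834]
```

Request:
jog_arm --commands '[-0.01,0.04,0.2,0,0,0,25,-0.01,0.04,0.4,0,0,0,25,-0.01,0.04,0.4,0,0,0,25,-0.01,0.04,0.5,0,0,0,25,-0.01,0.04,0.6,0,0,0,25,-0.01,0.04,0.7,0,0,0,25,-0.01,0.04,0.8,0,0,0,25,-0.01,0.04,0.9,0,0,0,25,-0.01,0.04,1.0,0,0,0,25,-0.01,0.04,1.1,0,0,0,25,-0.01,0.04,1.1,0,0,0,25]'

```text
time_s: 12.2
tcp_pos: [0.5669, 0.2928, 0.1387]
tcp_rot: [1.204, 2.899, -0.004]
ft_force: [0.2, 0.6, 0.0]
width: 0.343
```

```bash
python3 - <<'E'
from h import *
go([.5673,.293,.1066],45)
a=[]
for n in('scene','top'):
    im,d=grab(n);c=cloud(n,d)
    for lab,lo,hi,r in(('guard',.138,.196,.018),('spig',.104,.122,.014)):
        p=c[(np.hypot(c[...,0]-.567,c[...,1]-.2925)<r)&(c[...,2]>lo)&(c[...,2]<hi)]
        print(n,lab,len(p),p.mean(0).round(4),((p.max(0)+p.min(0))/2).round(4),np.ptp(p,0).round(4))
    u,v=proj(n,[.567,.293,.13]).astype(int); a.append(cv2.resize(im[v-45:v+45,max(u-45,0):u+45],(400,400),interpolation=2))
cv2.imwrite('pics/n2.png',np.hstack(a)[...,::-1])
E
```

```text
shift [-0.001  0.011  0.803] turn [-0.02  0.03 -0.02] toolyaw 44.9 q6 1.266 t 12.2 w 0.343 F [0.21 0.56 0.03] tcp [0.5669 0.2928 0.1387]
scene guard 375 [0.572  0.2855 0.1689] [0.5693 0.2914 0.1669] [0.0303 0.0333 0.0578]
scene spig 61 [0.569  0.2867 0.1129] [0.5677 0.2884 0.1132] [0.0181 0.0126 0.0172]
top guard 175 [0.5725 0.2839 0.1724] [0.5725 0.2875 0.1668] [0.0241 0.0244 0.0557]
top spig 29 [0.5643 0.2871 0.1094] [0.5681 0.2885 0.1114] [0.0208 0.0072 0.0148]
```

View pics/n2.png

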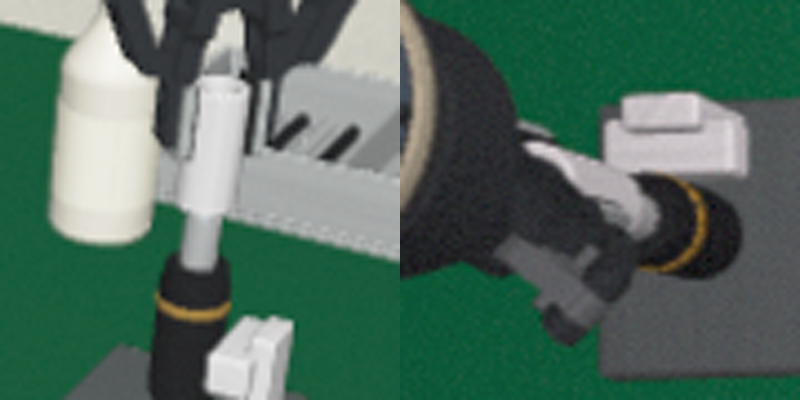

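The tube is over the bur and in line with the spigot: in the scene crop its bottom is at (207,210) and the nose at (203,230). I'll go down onto the spigot.

Request:
jog_arm --commands '[0,0.01,0.06,0,0,0,25,0,0.01,0.12,0,0,0,25,0,0.01,0.18,0,0,0,25,0,0.01,0.24,0,0,0,25,0,0.01,0.3,0,0,0,25,0,0.01,0.3,0,0,0,25]'

```text
time_s: 12.9
tcp_pos: [0.5673, 0.2931, 0.127]
tcp_rot: [1.204, 2.899, -0.004]
ft_force: [0.7, 0.0, -0.6]
width: 0.341
```

Request:
jog_arm --commands '[0,0,0.08,0,0,0,25,0,0,0.16,0,0,0,25,0,0,0.24,0,0,0,25,0,0,0.32,0,0,0,25,0,0,0.4,0,0,0,25,0,0,0.46,0,0,0,25,0,0,0.46,0,0,0,25]'

```text
time_s: 13.6
tcp_pos: [0.5671, 0.2929, 0.1081]
tcp_rot: [1.204, 2.899, -0.005]
ft_force: [-0.2, 0.3, -1.2]
width: 0.346
```

Request:
jog_arm --commands '[0,0,0.03,0,0,0,25,0,0,0.05,0,0,0,25,0,0,0.07,0,0,0,25,0,0,0.07,0,0,0,25]'

```text
time_s: 14.0
tcp_pos: [0.5673, 0.293, 0.1066]
tcp_rot: [1.204, 2.899, -0.003]
ft_force: [-5.2, -2.8, 13.7]
width: 0.342
```

The guard is seated on the shoulder, with 13.7 N at the expected height. I'll ease off, open and lift.

Request:
jog_arm --commands '[0,0,-0.03,0,0,0,25,0,0,-0.03,0,0,0,60,0,0,-0.03,0,0,0,60,0,0,-0.03,0,0,0,60,0,0,-0.03,0,0,0,60,0,0,-0.03,0,0,0,60,0,0,-0.5,0,0,0,60,0,0,-1.2,0,0,0,60,0,0,-2.2,0,0,0,60,0,0,-2.8,0,0,0,60,0,0,-2.8,0,0,0,60]'

```text
time_s: 15.1
tcp_pos: [0.5684, 0.2941, 0.2223]
tcp_rot: [1.202, 2.895, 0.003]
ft_force: [0.8, 0.2, -0.7]
width: 0.704
```

```bash
cat > chk.py <<'E'
from h import *
for n in('scene','top'):
    im,d=grab(n);c=cloud(n,d)
    h=c[(np.hypot(c[...,0]-.563,c[...,1]+.318)<.022)&(c[...,2]>.110)&(c[...,2]<.134)]; print(n,'head',np.percentile(h[:,2],[50,90,98]).round(4) if len(h) else 0)
    p=c[(np.hypot(c[...,0]-.567,c[...,1]-.2925)<.025)&(c[...,2]>.104)&(c[...,2]<.17)]
    print('guard',len(p),'top z',np.percentile(p[:,2],[90,98]).round(4)); t=p[p[:,2]>.155]; print(len(t),((t.max(0)+t.min(0))/2).round(4),np.ptp(t,0).round(4))
E
python3 chk.py; python3 - <<'E'
from h import *
im,_=load('scene'); cv2.imwrite('pics/n3.png',cv2.resize(im[110:260,330:490],(640,600),interpolation=2)[...,::-1])
for y in (0,30,45,71,90,105,120,150): go([.5633,-.318,.2],y)
E
```

```text
scene head [0.121  0.1236 0.1247]
guard 393 top z [0.1587 0.1606]
76 [0.5678 0.2919 0.1581] [0.0277 0.027  0.006 ]
top head [0.1217 0.1247 0.1258]
guard 503 top z [0.16   0.1615]
166 [0.5657 0.2938 0.1594] [0.0285 0.0295 0.0082]
shift [-10.754 -10.863   0.505] turn [0.01 0.03 7.48] toolyaw 44.9 q6 1.266 t 15.2 w 0.706 F [ 0.57  0.38 -0.4 ] tcp [0.5674 0.2935 0.2186]
shift [-10.754 -10.863   0.505] turn [0.   0.04 2.48] toolyaw 44.9 q6 1.266 t 15.2 w 0.706 F [ 0.57  0.38 -0.4 ] tcp [0.5674 0.2935 0.2186]
shift [-10.754 -10.863   0.505] turn [-0.    0.04 -0.02] toolyaw 44.9 q6 1.266 t 15.2 w 0.706 F [ 0.57  0.38 -0.4 ] tcp [0.5674 0.2935 0.2186]
shift [-10.754 -10.863   0.505] turn [-0.01  0.03 -4.35] toolyaw 44.9 q6 1.266 t 15.2 w 0.706 F [ 0.57  0.38 -0.4 ] tcp [0.5674 0.2935 0.2186]
shift [-10.754 -10.863   0.505] turn [-0.01  0.03 -7.52] toolyaw 44.9 q6 1.266 t 15.2 w 0.706 F [ 0.57  0.38 -0.4 ] tcp [0.5674 0.2935 0.2186]
shift [-10.754 -10.863   0.505] turn [ -0.02   0.03 -10.02] toolyaw 44.9 q6 1.266 t 15.2 w 0.706 F [ 0.57  0.38 -0.4 ] tcp [0.5674 0.2935 0.2186]
shift [-10.754 -10.863   0.505] turn [ -0.02   0.03 -12.52] toolyaw 44.9 q6 1.266 t 15.2 w 0.706 F [ 0.57  0.38 -0.4 ] tcp [0.5674 0.2935 0.2186]
shift [-10.754 -10.863   0.505] turn [ 0.02  0.03 12.48] toolyaw 44.9 q6 1.266 t 15.2 w 0.706 F [ 0.57  0.38 -0.4 ] tcp [0.5674 0.2935 0.2186]
```

View pics/n3.png

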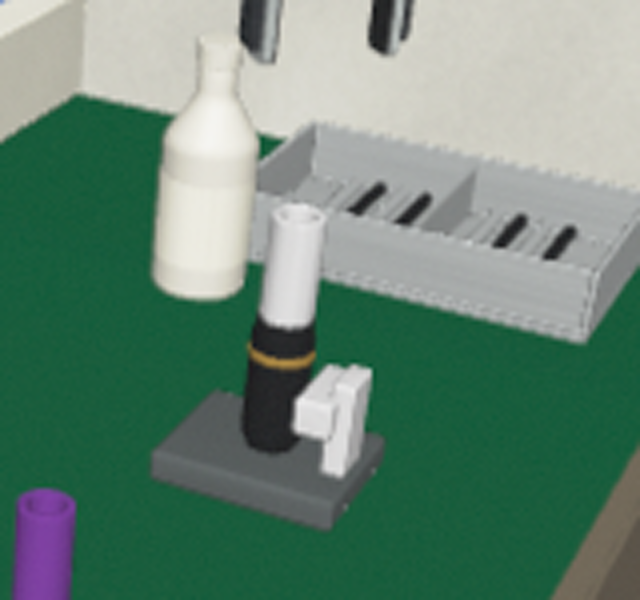

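The guard is home (top at 160 mm) and the stop is still latched. I'll go back to the stop with the jaws at 45°, which leaves the last joint room to turn 60° clockwise.

Request:
jog_arm --commands '[-1,-1,0,0,0,0,65,-10.75,-10.86,0,0,0,0,65,-10.75,-10.86,0,0,0,0,65,-10.75,-10.86,0,0,0,0,65,-10.75,-10.86,0,0,0,0,65,-10.75,-10.86,0,0,0,0,65,-10.75,-10.86,0,0,0,0,65,-10.75,-10.86,0,0,0,0,65,-10.75,-10.86,0,0,0,0,65,-10.75,-10.86,0,0,0,0,65,-10.75,-10.86,0,0,0,0,65,-10.75,-10.86,0,0,0,0,65,-10.75,-10.86,0,0,0,0,65,-10.75,-10.86,0,0,0,0,65,-10.75,-10.86,0.5,0,0,0,65,-10.75,-10.86,1,0,0,0,65,-10.75,-10.86,1.5,0,0,0,65,-10.75,-10.86,1.5,0,0,0,65]'

```text
time_s: 17.0
tcp_pos: [0.562, -0.3155, 0.1572]
tcp_rot: [-1.202, -2.901, 0.001]
ft_force: [-1.1, 0.9, -0.7]
width: 0.76
```

```bash
python3 - <<'E'
from h import *
go([.5633,-.318,.079],45)
for n in('scene','top'):
    im,d=grab(n);c=cloud(n,d)
    f=c[(np.hypot(c[...,0]-.563,c[...,1]+.318)<.06)&(c[...,2]>.145)&(c[...,2]<.2)]; print(len(f),np.percentile(f[:,2],[0,1,3,5]))
E
```

```text
shift [-0.069 -0.02   1.955] turn [-0.01 -0.01 -0.  ] toolyaw 44.99 q6 0.275 t 17.0 w 0.76 F [-1.14  0.95 -0.71] tcp [ 0.562  -0.3155  0.1572]
241 [0.1832448  0.18451724 0.18494258 0.18515041]
108 [0.18459994 0.18561325 0.18606171 0.18667036]
```

Request:
jog_arm --commands '[0,0,0.7,0,0,0,65,0,0,1.4,0,0,0,65,0,0,1.8,0,0,0,65,0,0,1.93,0,0,0,65,0,0,1.93,0,0,0,65]'

```text
time_s: 17.6
tcp_pos: [0.5637, -0.3166, 0.0838]
tcp_rot: [1.202, 2.9, -0.002]
ft_force: [0.6, -0.2, 0.3]
width: 0.761
```

```bash
python3 -c "
from h import *
go([.5633,-.318,.077],45)"
```

```text
shift [-0.018 -0.032  0.171] turn [-0.    0.03 -0.  ] toolyaw 44.98 q6 0.274 t 17.6 w 0.761 F [ 0.62 -0.16  0.33] tcp [ 0.5637 -0.3166  0.0838]
```

Request:
jog_arm --commands '[-0.02,-0.03,0.1,0,0,0,65,-0.02,-0.03,0.17,0,0,0,65,-0.02,-0.03,0.17,0,0,0,30,-0.02,-0.03,0.17,0,0,0,30,-0.02,-0.03,0.17,0,0,0,30,-0.02,-0.03,0.17,0,0,0,30,-0.02,-0.03,0.17,0,0,0,30]' --newtons 30

```text
time_s: 18.3
tcp_pos: [0.5634, -0.3182, 0.0772]
tcp_rot: [1.202, 2.899, -0.003]
ft_force: [-1.6, -1.9, 2.7]
width: 0.441
```

Request:
jog_arm --commands '[0,0,0,0,0,1,30,0,0,0,0,0,2,30,0,0,0,0,0,3,30,0,0,0,0,0,4,30,0,0,0,0,0,5,30,0,0,0,0,0,6,30,0,0,0,0,0,7,30,0,0,0,0,0,8,30,0,0,0,0,0,9,30,0,0,0,0,0,10,30,0,0,0,0,0,10,30]'

```text
time_s: 19.4
tcp_pos: [0.5638, -0.3181, 0.0775]
tcp_rot: [2.491, 1.908, 0.001]
ft_force: [0.6, 0.1, 2.5]
width: 0.443
```

```bash
python3 -c "
from h import *
s=bot.read_state();print(s['wrist_torque'],s['ft_force']);go([.5633,-.318,.085])"
```

```text
[ 0.11432714 -0.10316647  0.10978807] [0.60783741 0.13678821 2.53351057]
shift [-0.    -0.012 -0.187] turn [0. 0. 0.] toolyaw -15.12 q6 1.321 t 19.4 w 0.443 F [0.61 0.14 2.53] tcp [ 0.5638 -0.3181  0.0775]
```

The turn is done and the wrist shows the spring torque. I'll let the head rise with the hand, then open and lift off.

Request:
jog_arm --commands '[0,0,-0.06,0,0,0,30,0,0,-0.12,0,0,0,30,0,0,-0.15,0,0,0,30,0,0,-0.15,0,0,0,65,0,0,-0.15,0,0,0,65,0,0,-0.15,0,0,0,65,0,0,-0.15,0,0,0,65,0,0,-1,0,0,0,65,0,0,-2,0,0,0,65,0,0,-3,0,0,0,65,0,0,-3,0,0,0,65]'

```text
time_s: 20.5
tcp_pos: [0.5653, -0.3189, 0.2033]
tcp_rot: [2.485, 1.903, 0.006]
ft_force: [1.1, -0.7, 0.7]
width: 0.757
```

```bash
python3 chk.py; python3 - <<'E'
from h import *
c=cloud('top',load('top')[1])
for nm,xy,lo,hi in(('ring',(.399,.121),.008,.02),('jar',(.3985,-.136),.038,.05),('bowl',(.69,-.015),.03,.04)):
    p=c[(np.hypot(c[...,0]-xy[0],c[...,1]-xy[1])<.055)&(c[...,2]>lo)&(c[...,2]<hi)]; print(nm,((p.max(0)+p.min(0))/2).round(4))
a,b=load('scene')[0],load('top')[0]
cv2.imwrite('pics/end.png',cv2.resize(np.hstack([a,b]),(800,300))[...,::-1])
E
```

```text
scene head [0.1265 0.1303 0.1314]
guard 391 top z [0.1585 0.1604]
78 [0.5675 0.2918 0.1581] [0.0281 0.0309 0.0062]
top head [0.1285 0.1315 0.1329]
guard 544 top z [0.1601 0.1615]
199 [0.5657 0.2942 0.1591] [0.0283 0.03   0.0081]
ring [0.399  0.1209 0.0127]
jar [ 0.3984 -0.1365  0.0435]
bowl [ 0.6901 -0.0149  0.0345]
```

View pics/end.png

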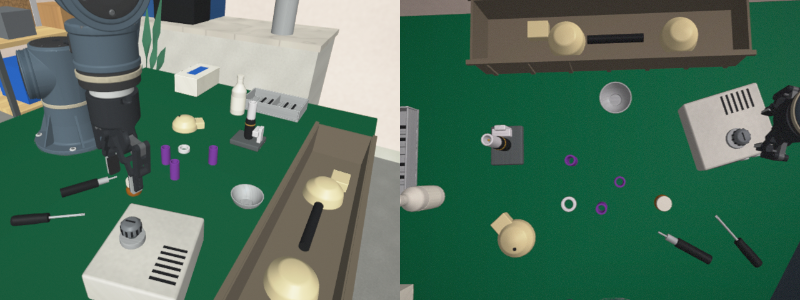

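The head is up again: 130–131 mm, the same as at the start. The guard is on the nose and the bystanders have not moved. I'm handing in.

```bash
python3 -c "
from h import *
print(bot.read_state()['dq']); print(bot.hand_in())"
```

```text
[ 0.00131548  0.02162836 -0.04840855 -0.01435048  0.00055854  0.00048422]
the job is handed in; nothing more can be done
None
```

I latched the stop, fitted and released the guard, then turned the stop about 60° clockwise until it sprang up, and handed in at about 20.6 s. The hand-in gives no verdict, so these are my own last checks:

- **Stop:** its top measured 131 mm at the start, 124 mm when latched (still so after the guard was released) and 131 mm at the end.
- **Guard:** I guided it down in the grip until it seated with about 14 N. Its top is at 160 mm, which puts the lower end on the 100 mm shoulder. It stayed in place after release, and its axis agrees with the nose's to within the 2 mm camera calibration.
- **Bystanders:** the ring, jar and bowl are within 1 mm of where they started.
- **Robot:** the gripper is open and clear of everything.

Two things disagreed with the description:

- **Stop height:** the top of the head measured 131 mm, not the stated 121 mm.
- **Fingertips:** they were about 20 mm behind the reported TCP (with the gripper shut), not 11 mm ahead of it.

I worked from the measured values, and the contact forces agreed with them. The two cameras also differed by about 2 mm, so I corrected for that using the gripped guard.

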